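# Seat a mixer hub's tapered shank with a brass drift

## Task

Take the blue hub out of its grey parking block, stand its tapered shank lightly and upright in the socket on top of the small white mixer and let go of it. Then take the black-handled brass drift and tap the hub down with the drift's flat brass end, gently and never with more than 25 N, until its collar is flush on the socket's rim and friction holds it there. Finally stand the drift back upright on the worktop, and leave the other things where they are.

Things in the scene. Friction and masses are not known exactly. Their poses are not given: they have to be found in the camera images.
- hub_grip (a point): the hub, upright, about 120 g: centre of its blue cylindrical grip (32 mm across, 46 mm high), 64 mm above the tip of its shank; z points up its axis. A steel boss (18 mm across, 3 mm high) on the grip ends 26 mm above this point. Below the grip a steel collar, 40 mm across, 5 mm thick, then the shank
- hub_collar (a point): centre of the underside of the hub's collar, 28 mm below the centre of its grip; z points up its axis. Below it the steel shank, 36 mm long, tapers from 22 mm to 16 mm across. At the start the shank hangs in the parking block with the collar on the block's top
- park: grey parking block, 64 x 64 x 42 mm, fixed, origin at the centre of its underside; a loose 25 mm hole in its middle holds the hub's shank
- socket_rim (a point): centre of the mouth of the mixer's socket, level with its steel rim (50 mm outside, 31 mm inside diameter), 60 mm above the worktop; z up. In it a split, sprung steel sleeve tapered like the shank, 20.3 mm wide at the mouth. Set in it lightly, the hub stands with its collar 6 to 10 mm above the rim; pressing it home takes 9 to 15 N, differing each time, and it stays by friction
- mixer: white mixer, 110 x 100 mm, its top 44 mm above the worktop, origin under its centre, below the socket. It stands fixed, but floats on soft feet: mixer and socket sink 1 mm for every 3 N of push (at most 10 mm) and come up again
- drift_grip (a point): the brass drift, a tapping tool 116 mm tall, 220 g, standing upright on its flat striking face: centre of the upper part of its black handle (18 mm across, from 42 to 116 mm above the face), 90 mm above the face; z points up its axis. Its brass head is 30 mm across and 34 mm high
- drift_face (a point): centre of the drift's flat striking face, at its lower end; z points up its axis
- weight: brass balance weight, about 29 mm wide and 42 high, standing; origin at the centre of its underside; a bystander
- tape: roll of pale tape, 60 mm across, 19 high, lying flat; origin at the centre of its underside; a bystander
- rack_green: green tube rack, 60 x 148 x 46 mm; origin at the centre of its underside; a bystander
Mind the look-alikes: they are no part of the job. Leave any green or orange look-alike of the part that bears hub_grip alone.

How it is judged (in metres and radians):
On the way, in this order (a step that is already met when the one before it is completed fails the run):
1. the hub stands upright in the socket, let go, its collar still 3 to 14 mm above the rim (z of hub_collar in the frame of socket_rim between 0.003 and 0.014 m and horizontal distance between hub_collar and socket_rim below 0.004 m and angle between the z axis of hub_collar and the z axis of socket_rim, either way round below 0.06 rad and contact force between the fingers and hub below 0.05 N), for 0.2 s.
2. the hub is pressed home, collar within 1.5 mm of the rim, with the drift bearing on it (z of hub_collar in the frame of socket_rim between -0.003 and 0.0015 m and horizontal distance between hub_collar and socket_rim below 0.003 m and angle between the z axis of hub_collar and the z axis of socket_rim, either way round below 0.06 rad and contact force between drift and hub above 1 N), for 0.05 s.
At the end, for the whole second after the job is handed in: the hub rests in the socket with its collar within 1.5 mm of the rim, centred within 3 mm and in line within 0.06 rad; the drift stands upright (within 0.1 rad) on the worktop; both at rest (z of hub_collar in the frame of socket_rim between -0.003 and 0.0015 m and horizontal distance between hub_collar and socket_rim below 0.003 m and angle between the z axis of hub_collar and the z axis of socket_rim, either way round below 0.06 rad and linear speed of each of hub, drift below 0.02 m/s and angle between drift_face's own z axis and vertical below 0.1 rad and height (world z) of drift_face below 0.004 m); the robot touches nothing.
It fails at once if the drift bears on the hub with more than 25 N (contact force between drift and hub above 25 N).
It fails at once if the hub is pushed home with the fingers instead of the drift (fingers on the hub with its collar within 3 mm of the rim) (contact force between the fingers and hub above 0.5 N and z of hub_collar in the frame of socket_rim below 0.003 m and horizontal distance between hub_collar and socket_rim below 0.008 m).
It fails at once if a bystander (brass weight, tape roll, green tube rack) is moved more than 20 mm (distance of any of weight, tape, rack_green from where it was at the start of the episode above 0.02 m).
It also fails if it takes over 70 s, if anything falls off the work surface, if the arm or the gripper's body presses on something with over 40 N, if the wrist force passes 120 N, or if a joint passes its speed limit or range.

## Robot

A 7-joint arm with a two-finger parallel gripper is mounted at the origin on a cart in front of the work surface, level with it; the furniture and walls round the work are solid. World frame = base frame: x ahead of the robot, y to its left, z up, the work surface at z = 0. Lengths are in mm, angles in rad, forces in N, time in s.
With the tool pointing down it reaches from about 400 to 925 mm from the base axis. Payload 5.6 kg.
Tool frame: the origin (TCP) lies midway between the tips of the shut fingers; the grasp point (between the pads) lies hold_point_z behind it (hold_point_z is the distance from the TCP to the grasp point, in mm); z points along the fingers, y is the line along which they close (so a half turn about z gives the same grasp; the last joint's range is limited). The gripper opens to 85 mm and grips with 20 to 120 N. Pads are 22 mm wide; open, the fingers measure 114 mm over their backs; the gripper's body (76 mm by 85 mm) begins 54 mm behind the grasp point. The pads swing forward as they close: fully open they stand 13 mm farther back than shut.
Start: joints at [-1.205, 0.468, -0.012, 1.603, 0.006, 1.071, -0.056], TCP at [258.42, 596.429, 231.29] pointing down, gripper open.
Joint ranges: [-2.53, 2.53], [-0.31, 2.02], [-1.57, 1.55], [0.28, 2.44], [-1.29, 4.43], [0.15, 1.84], [-2.92, 2.92]. Speed limits (rad/s): [2.57, 2.57, 3.14, 3.14, 3.14, 3.14, 3.14].

## Interface

Orientations are given as a unit quaternion [w, x, y, z].
In Python, from bench import move_ptp, move_linear, goto_joints, gripper_to, hold, solve_ik, read_camera, PlanningError, sign_off, recognise, tip_of, current_t, current_joint_positions, current_qd, current_joint_torque, current_ee_pos, current_orientation, current_ft_force, current_wrist_torque, current_finger_gap, current_grasp_force, hold_point_z gives the robot as it stands. Calls block until the motion is done:
- move_ptp(position, orientation): joint-space move of the TCP to a pose.
- move_linear(position, orientation=None, speed=150): straight line of the TCP; orientation=None keeps the orientation; speed is the mean speed in mm/s.
- goto_joints(angles): joint-space move.
- gripper_to(opening): opening from 0.0 (shut) to 1.0 (fully open); the grip force is fixed at half the most; returns when the fingers have stopped.
- hold(seconds).
- solve_ik(position, orientation): joint angles nearest the present ones, or None.
- read_camera(name): name is "scene" or "top" or "wrist"; returns a dict with "img" (384x512x3 uint8, red, green, blue), "mtx" (3x3 intrinsics, pixels), "rvec" (rotation vector, rad) and "tvec" (3), from world to camera coordinates, as OpenCV has them. Camera axes: x right, y down, z forward; pixel columns grow to the right and rows downward; lengths in mm; the calibration is good to about 2 mm. A picture is of the moment at which its call begins. There is no depth.
A pose or a line that the arm cannot do raises PlanningError and nothing moves.
- sign_off(): hands the job in; it is judged then, once.
Trained networks look in a picture, given as the dict that the camera call returned (one of the last four; its "shot" number tells which), for a name from the list of things; names that differ only in an ending like _2 or _b are one class to them, and where a whole thing is asked for, a point or a joint stands for the part that bears it (a point fixed in the world has none). Each returns a list of dicts, best first, with "confidence" (0 to 1); they miss things now and then, are a little off and sometimes report something else, mostly with a low value. They report only what shows in the picture. A call takes as long as a camera call. They do not tell look-alikes from the thing itself.
- recognise(picture, label): "xy" ([column, row] in pixels, amid what is visible of it).
- tip_of(picture, label): "xy" ([column, row] in pixels: a listed point, or the origin of a listed thing).
Readings, each from a call of its own:
- current_t(): time.
- current_joint_positions(): joint angles.
- current_qd(): joint speeds.
- current_joint_torque(): joint torques, N m.
- current_ee_pos(): TCP position.
- current_orientation(): TCP orientation.
- current_ft_force(): force on the tool from outside, world axes, zero at the start.
- current_wrist_torque(): the same for the moment, N m.
- current_finger_gap(): opening from 0.0 (shut) to 1.0 (fully open).
- current_grasp_force(): force on a finger pad.
Only numpy, scipy, OpenCV 4.12 (cv2) and the standard library are available. Lean on these libraries where they do the work, as an engineer would, in place of code of your own. Each camera call takes 0.05 s, during which the arm holds its last target. There are 200 camera calls.

## Working session

There is one attempt and no reset: what is moved stays moved. The work goes in short steps, each a Python script; the robot and the scene stay as the last script left them, time stands still between calls to the robot, and variables do not carry over. Pictures are saved under pics/ and viewed, at most 12 in all, crops included, and the job is handed in when it is done.

```bash
mkdir -p pics; cat > h.py <<'E'
from bench import *
import numpy as np, cv2
def P(c):
    R=cv2.Rodrigues(np.array(c["rvec"],float))[0]; return np.array(c["mtx"],float),R,np.array(c["tvec"],float).ravel()
def ray(c,xy):
    K,R,t=P(c); p=cv2.undistortPoints(np.array([[xy]],float),K,None).ravel()
    return -R.T@t, R.T@np.array([p[0],p[1],1.])
def atz(c,xy,z):
    o,d=ray(c,xy); return o+d*(z-o[2])/d[2]
def tri(obs):
    A=np.zeros((3,3));b=np.zeros(3)
    for c,xy in obs:
        o,d=ray(c,xy); d=d/np.linalg.norm(d); M=np.eye(3)-np.outer(d,d); A+=M;b+=M@o
    return np.linalg.solve(A,b)
def save(c,n): cv2.imwrite("pics/"+n+".png",c["img"][:,:,::-1])
E
python3 - <<'E'
from h import *
np.set_printoptions(precision=1,suppress=True)
print(current_t(),hold_point_z if not callable(hold_point_z) else hold_point_z(),current_orientation())
S=read_camera("scene");T=read_camera("top");W=read_camera("wrist")
v=cv2.hconcat([S["img"],T["img"]])[:,:,::-1]
cv2.imwrite("pics/s.png",cv2.resize(S["img"],(800,600))[:,:,::-1]);cv2.imwrite("pics/t.png",cv2.resize(T["img"],(800,600))[:,:,::-1])
Z=dict(hub_grip=106-36+0,hub_collar=42,park=0,socket_rim=60,mixer=0,drift_grip=90,drift_face=0,weight=0,tape=0,rack_green=0)
for n,z in Z.items():
  for nm,c in(("S",S),("T",T)):
    for r in tip_of(c,n)[:3]: print(n,nm,np.array(r["xy"]),round(r["confidence"],2),atz(c,r["xy"],z))
E
```

```text
0.0 18.700000000000003 [-0.   0.2  1.  -0. ]
hub_grip S [160.4 192.5] 0.96 [469.  -23.6  70. ]
hub_grip S [219.6 188.7] 0.9 [ 571.6 -108.8   70. ]
hub_grip S [191.7 205.5] 0.85 [ 492.4 -105.1   70. ]
hub_grip T [148.  254.9] 0.66 [474.4  -9.5  70. ]
hub_grip T [196.6 196.1] 0.64 [ 588.3 -101.    70. ]
hub_grip T [203.4 244.9] 0.6 [ 493.6 -115.5   70. ]
hub_collar S [193.7 217.3] 0.86 [ 487.8 -113.7   42. ]
hub_collar S [220.7 195. ] 0.8 [ 577.9 -103.7   42. ]
hub_collar S [159.2 201.4] 0.67 [464.1 -19.4  42. ]
hub_collar T [201.1 245.2] 0.72 [ 491.4 -108.4   42. ]
hub_collar T [153.7 252.6] 0.68 [476.7 -14.7  42. ]
hub_collar T [198.9 197.6] 0.68 [ 586.8 -102.7   42. ]
park S [195.2 226.3] 0.57 [ 494.7 -105.3    0. ]
park T [206.1 243. ] 0.7 [ 493.5 -114.8    0. ]
socket_rim S [271.7 215.2] 0.86 [ 602.1 -243.3   60. ]
socket_rim T [268.1 188.9] 0.74 [ 603.9 -241.6   60. ]
socket_rim T [268.3 117. ] 0.4 [ 749.6 -241.7   60. ]
mixer S [273.1 232.6] 0.94 [ 607.2 -245.4    0. ]
mixer T [285.8 244.7] 0.62 [ 490.1 -282.6    0. ]
mixer T [264.1 189.1] 0.6 [ 607.6 -236.4    0. ]
drift_grip S [246.6 243.2] 0.9 [ 490.6 -278.5   90. ]
drift_grip T [285.4 244.2] 0.45 [ 496.1 -273.2   90. ]
drift_face S [246.2 268. ] 0.88 [ 494.4 -272.6    0. ]
drift_face T [280.  239.1] 0.67 [ 501.8 -270.3    0. ]
weight S [194.5 219. ] 0.69 [508.3 -86.6  -0. ]
weight S [309.1 261.6] 0.52 [ 601.6 -356.5    0. ]
weight T [318.5 191.3] 0.58 [ 603.6 -353.     0. ]
tape S [359.2 251.3] 0.54 [ 701.  -416.7    0. ]
tape T [343.8 145.8] 0.58 [ 702.5 -408.8    0. ]
```

View pics/s.png

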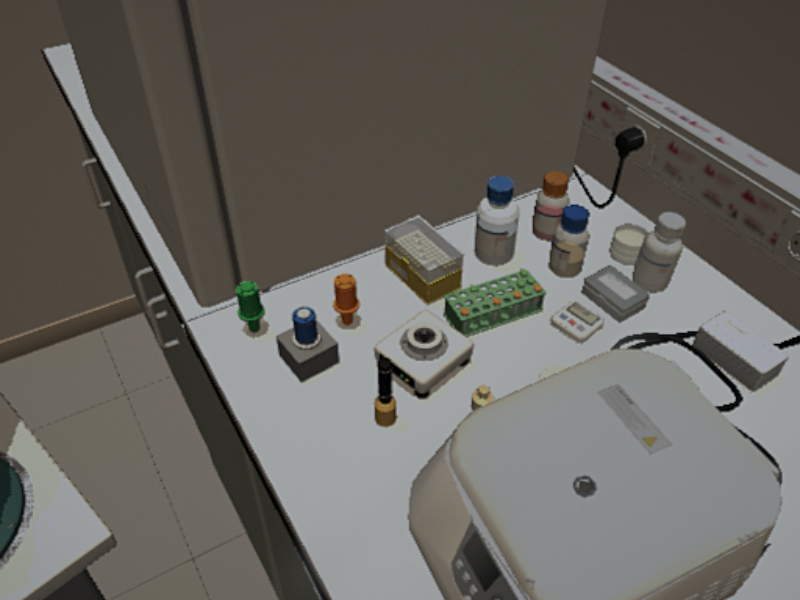

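View pics/t.png

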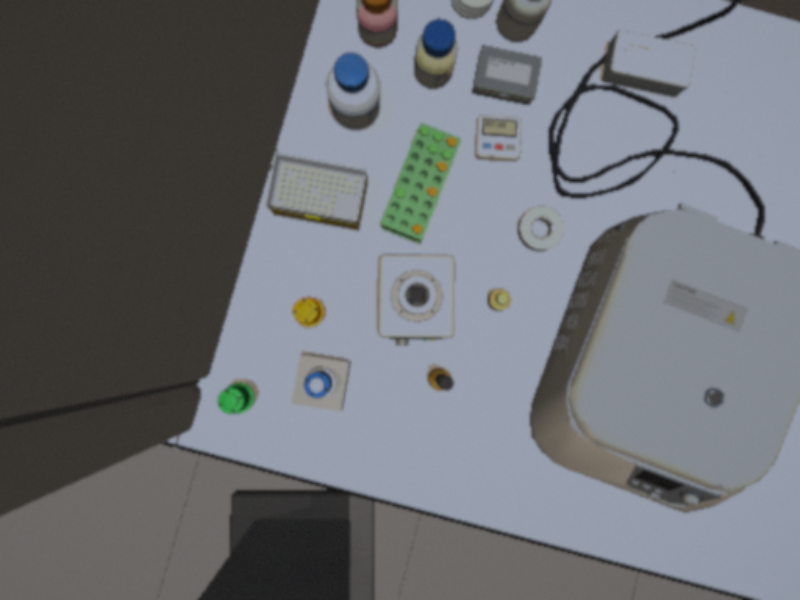

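The scene picture shows three hub-like parts: green at (160,192), orange at (220,189), and blue at (192,205) standing in the grey block, all in 512x384 pixels. The blue one in the block is the hub. The top view agrees, with blue at (203,245), socket (268,189) and drift (283,242). A tall cabinet stands at the left, so I'll retract before swinging over.

```bash
python3 - <<'E'
from h import *
np.set_printoptions(precision=3,suppress=True)
S=read_camera("scene");T=read_camera("top")
k=1.5625
for p in[(200,305),(50,50),(75,48),(190,318),(330,598)]: print("S",p,atz(S,(p[0]/k,p[1]/k),0))
for p in[(205,378),(0,425),(165,440),(700,570),(320,0),(232,492),(350,492)]: print("T",p,atz(T,(p[0]/k,p[1]/k),0))
q=current_orientation();print(q)
for r,z in[(400,300),(420,300),(400,230),(440,300)]:
  a=np.arctan2(596.4,258.4); print(r,z,solve_ik([r*np.cos(a),r*np.sin(a),z],q))
save(S,"x")
c=S["img"][170:260,140:300];cv2.imwrite("pics/c.png",cv2.resize(c,(800,450),interpolation=cv2.INTER_CUBIC)[:,:,::-1])
E
```

```text
S (200, 305) [444.595  89.639   0.   ]
S (50, 50) [ 697.136 1094.579    0.   ]
S (75, 48) [ 745.591 1062.522    0.   ]
S (190, 318) [417.32   76.427   0.   ]
S (330, 598) [ 278.951 -404.271    0.   ]
T (205, 378) [495.695  40.682   0.   ]
T (0, 425) [434.355 304.745   0.   ]
T (165, 440) [414.299  90.837   0.   ]
T (700, 570) [ 239.614 -624.252    0.   ]
T (320, 0) [1022.43  -105.206    0.   ]
T (232, 492) [346.373   1.607   0.   ]
T (350, 492) [ 345.408 -153.657    0.   ]
[ 0.     0.203  0.979 -0.   ]
400 300 [-1.203 -0.042 -0.041  2.08  -0.002  1.103 -0.082]
420 300 [-1.203 -0.003 -0.039  2.043 -0.     1.102 -0.08 ]
400 230 [-1.202  0.041 -0.045  2.172  0.002  0.929 -0.086]
440 300 [-1.203  0.035 -0.036  2.004  0.001  1.103 -0.078]
```

View pics/c.png

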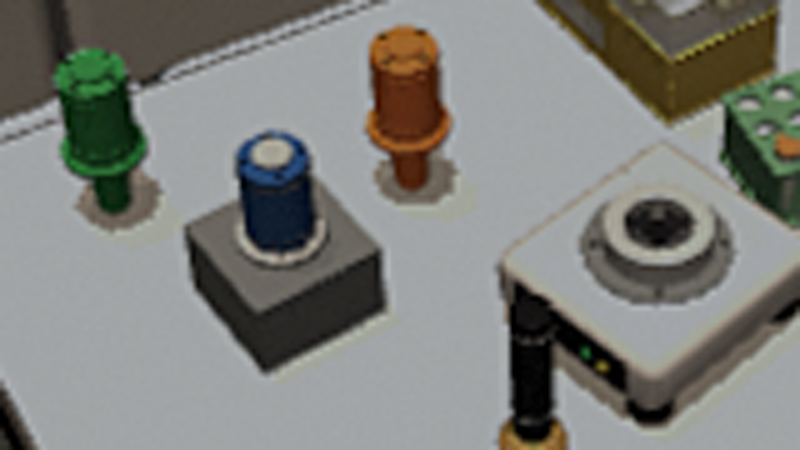

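Crop confirms it: the blue hub with its steel boss is at about (194,208), in the grey block. Now fold the arm, swing past the cabinet corner and look from above.

```bash
python3 - <<'E'
from h import *
np.set_printoptions(precision=3,suppress=True)
q0=current_joint_positions()
goto_joints([q0[0],-0.2,0,2.3,0,np.pi-2.1,q0[6]]); e=current_ee_pos();print(e,np.hypot(*e[:2]))
goto_joints([q0[0],-0.3,0,2.3,0,np.pi-2.0,q0[6]]); e=current_ee_pos();print(e,np.hypot(*e[:2]),current_ft_force(),current_t())
E
```

```text
[140.539 273.489 265.05 ] 307.4860276010968
[130.317 246.763 294.463] 279.05986041843863 [-0.207  0.197 -0.646] 2.8417
```

```bash
cat >> h.py <<'E'
def down(deg):  # tool y (closing line) at angle deg from world x, or its reverse
    best=None
    for k in (0,180):
        b=np.deg2rad(deg+k); a=(b+np.pi/2)/2
        q=np.array([0,np.cos(a),np.sin(a),0])
        d=abs(np.dot(q,np.array(current_orientation())))
        if best is None or d>best[0]: best=(d,q)
    return best[1].tolist()
E
python3 - <<'E'
from h import *
np.set_printoptions(precision=2,suppress=True)
q=list(current_joint_positions()); q[0]=0.25; goto_joints(q); print(current_ee_pos(),current_t())
best=[]
for d in(45,-45,0,90): print(d,down(d),solve_ik([460,-110,260],down(d)))
o=down(-45) if abs(solve_ik([460,-110,260],down(-45))[6])<abs(solve_ik([460,-110,260],down(45))[6]) else down(45)
move_ptp([455,-130,260],o)
W=read_camera("wrist");S=read_camera("scene");T=read_camera("top")
save(W,"w1")
K,R,t=P(W);print("cam",-R.T@t,current_t())
for n,z in dict(hub_grip=70,hub_collar=42,park=0,socket_rim=60,drift_grip=90,drift_face=0).items():
  for r in tip_of(W,n)[:3]: print(n,np.array(r["xy"]),round(r["confidence"],2),atz(W,r["xy"],z))
E
```

```text
[ 260.44 -100.43  294.2 ] 4.4083
45 [0.0, 0.38268343236508984, 0.9238795325112867, 0.0] [ 0.06  0.13  0.11  2.   -0.02  1.02  0.97]
-45 [0.0, 0.9238795325112867, 0.3826834323650898, 0.0] [ 0.27  0.14 -0.12  1.98  0.02  1.02 -0.64]
0 [0.0, 0.7071067811865476, 0.7071067811865475, 0.0] [ 0.16  0.13  0.01  1.99 -0.    1.02  0.16]
90 [0.0, -1.0, 1.2246467991473532e-16, 0.0] [ 0.32  0.14 -0.17  1.98  0.03  1.02 -1.44]
cam [513.33 -69.8  401.65] 5.375
hub_grip [308.4  72.6] 0.65 [580.32 -96.67  70.  ]
hub_grip [488.7 174.4] 0.6 [ 666.46 -353.45   70.  ]
hub_collar [261.2 132.6] 0.78 [ 493.18 -110.22   42.  ]
hub_collar [195.   87.6] 0.66 [472.87 -10.84  42.  ]
hub_collar [307.   76.2] 0.63 [ 582.03 -100.84   42.  ]
park [262.7 131. ] 0.94 [ 494.03 -114.84    0.  ]
socket_rim [392.  140.9] 0.74 [ 605.54 -233.93   60.  ]
drift_grip [351.8 226.2] 0.75 [ 495.87 -274.41   90.  ]
```

View pics/w1.png

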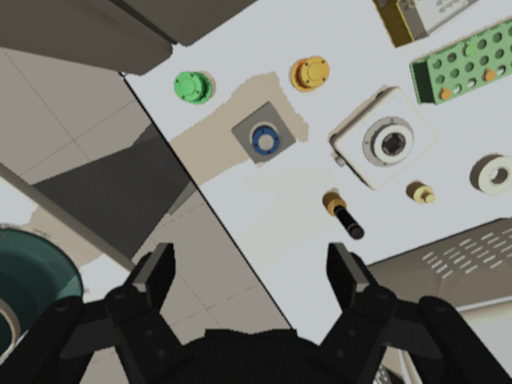

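Wrist view: green look-alike (193,87), orange (312,73), blue hub with boss (265,142) in its block, socket hole (393,143), drift (345,218). Positions agree with the static cameras. Next, closer views: hub once, socket from two opposite yaws to cancel hand-eye bias.

```bash
cat >> h.py <<'E'
def yaw(deg):
    a=(np.deg2rad(deg)+np.pi/2)/2; return [0,float(np.cos(a)),float(np.sin(a)),0]
E
python3 - <<'E'
from h import *
np.set_printoptions(precision=2,suppress=True)
o=np.array(down(-45)); R0=current_orientation()
flip=[0,-o[2],o[1],0]
crops=[]
def look(tcp,q,labels,guess):
    move_ptp(tcp,list(q)); W=read_camera("wrist"); 
    K,R,t=P(W)
    px=cv2.projectPoints(np.array([guess],float),np.array(W["rvec"],float),np.array(W["tvec"],float),K,None)[0].ravel()
    print("cam",-R.T@t,"guess px",px,current_t())
    for n,z in labels:
        for r in tip_of(W,n)[:2]: print("  ",n,np.array(r["xy"]),round(r["confidence"],2),atz(W,r["xy"],z))
    np.savez("pics/%d.npz"%len(crops),**{k:np.array(W[k]) for k in("img","mtx","rvec","tvec")})
    x,y=np.clip(px,[75,75],[437,309]).astype(int)
    crops.append(cv2.resize(W["img"][y-75:y+75,x-75:x+75],(266,266),interpolation=cv2.INTER_CUBIC)); print("  crop origin",x-75,y-75)
look([435,-170,170],o,[("hub_grip",70),("hub_collar",42)],[493,-110,96])
look([547,-302,190],o,[("socket_rim",60),("drift_grip",90),("drift_face",0)],[604,-240,60])
print(solve_ik([661,-182,200],flip))
look([661,-182,200],flip,[("socket_rim",60)],[604,-240,60])
cv2.imwrite("pics/cr.png",cv2.hconcat(crops)[:,:,::-1])
E
```

```text
cam [ 494.6  -110.46  312.4 ] guess px [248.34 100.12] 6.2083
   hub_grip [315.2   3.1] 0.98 [580.32 -96.37  70.  ]
   hub_grip [253.6 106.5] 0.89 [ 492.31 -116.9    70.  ]
   hub_collar [157.  35.] 0.85 [473.97 -12.86  42.  ]
   hub_collar [310.4  19.4] 0.74 [ 579.24 -101.09   42.  ]
  crop origin 173 25
cam [ 605.96 -241.38  332.09] guess px [247.99  99.5 ] 7.0917
   socket_rim [249.7  94.6] 0.66 [ 608.34 -238.01   60.  ]
   drift_grip [192.4 204.8] 0.68 [ 496.05 -270.65   90.  ]
   drift_face [210.  177.5] 0.63 [ 500.41 -272.54    0.  ]
   drift_face [250.4  96.7] 0.27 [ 607.8 -239.5    0. ]
  crop origin 172 24
[ 0.94  1.   -1.33  1.48  0.97  1.42  1.93]
cam [ 601.91 -240.38  341.66] guess px [249.56 101.58] 9.2417
   socket_rim [251.2  99.3] 0.63 [ 601.3  -240.37   60.  ]
  crop origin 174 26
```

View pics/cr.png

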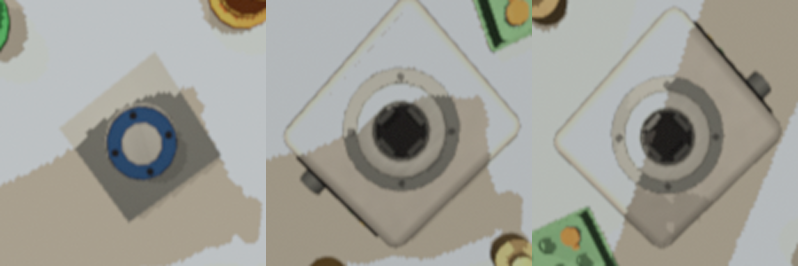

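```bash
python3 - <<'E'
from h import *
np.set_printoptions(precision=2,suppress=True)
for i,z in((0,93),(1,60),(2,60)):
    c=dict(np.load("pics/%d.npz"%i)); im=c["img"].astype(int); r,g,b=im[...,0],im[...,1],im[...,2]
    m=((b>r+30)&(b>g+10)) if i==0 else (im.max(2)<60)
    x0,y0=[(253,106),(172+75,24+75),(174+75,26+75)][i]
    mm=np.zeros(m.shape,np.uint8); mm[y0-35:y0+35,x0-35:x0+35]=m[y0-35:y0+35,x0-35:x0+35]
    n,l,st,ce=cv2.connectedComponentsWithStats(mm); k=1+np.argmax(st[1:,4])
    pts=cv2.findContours((l==k).astype(np.uint8),cv2.RETR_EXTERNAL,cv2.CHAIN_APPROX_NONE)[0][0]
    e=cv2.fitEllipse(cv2.convexHull(pts)); (cx,cy),rad=cv2.minEnclosingCircle(pts)
    p=atz(c,e[0],z); K=c["mtx"]; d=-P(c)[1].T@P(c)[2]
    print(i,st[k],e,(cx,cy,rad),"xyz",p,"diam mm",np.array(e[1])*(d[2]-z)/K[0,0])
E
```

```text
0 [234  86  38  40 713] ((252.49710083007812, 105.35453033447266), (38.26934051513672, 40.12758255004883), 4.098304748535156) (252.4304962158203, 105.31832885742188, 20.105253219604492) xyz [ 492.52 -115.07   93.  ] diam mm [31.65 33.19]
1 [234  83  29  30 577] ((247.81207275390625, 97.70736694335938), (28.660877227783203, 29.600196838378906), 166.8720245361328) (248.27777099609375, 97.5, 14.970236778259277) xyz [ 605.05 -238.72   60.  ] diam mm [29.4  30.36]
2 [240  89  24  29 463] ((251.4874725341797, 102.6729507446289), (23.9188289642334, 29.337352752685547), 1.7538899183273315) (250.0, 102.875, 14.440170288085938) xyz [ 603.37 -237.89   60.  ] diam mm [25.4  31.15]
```

Socket (604.8,-238.9), ring diameter about 30 mm as expected. Hub (492.5,-115.1), grip diameter about 32 mm. Crops show the hub boss and socket hole clearly. Now grasp.

```bash
python3 - <<'E'
from h import *
np.set_printoptions(precision=2,suppress=True)
goto_joints([0.27,.14,-.12,1.98,.02,1.02,-.64]); o=yaw(-45) if np.dot(yaw(-45),current_orientation())**2>.5 else yaw(135)
gripper_to(0.65); move_ptp([492.5,-115,150],o); move_linear([492.5,-115,51]); print(current_ft_force(),current_t())
gripper_to(0); print("gap",current_finger_gap()*85,current_grasp_force(),current_ft_force())
move_linear([492.5,-115,56],speed=30); print(current_ft_force())
move_linear([492.5,-115,150]); hold(.2); print(current_ft_force(),current_wrist_torque(),current_finger_gap()*85,current_t())
W=read_camera("wrist"); save(W,"w2")
E
```

```text
[ 0.23  0.22 -0.81] 13.25
gap 30.47175970723276 58.93777906894684 [-0.55 -0.39  5.44]
[ 0.6  -0.24 -1.68]
[ 0.28  0.51 -0.98] [ 0.02  0.02 -0.  ] 30.44234593328459 14.8833
```

View pics/w2.png

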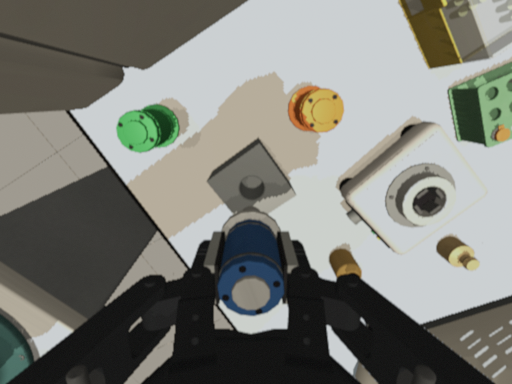

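The hub is in the fingers (boss at (250,293)), the park hole is empty at (252,187). Moving over the socket and lowering with force watch.

```bash
python3 - <<'E'
from h import *
np.set_printoptions(precision=2,suppress=True)
W=read_camera("wrist"); e=np.array(current_ee_pos())
for dz in(45,40,35): print(dz,cv2.projectPoints(np.array([e+[0,0,dz]]),np.array(W["rvec"],float),np.array(W["tvec"],float),P(W)[0],None)[0].ravel())
x,y=604.8,-238.9
move_ptp([x,y,150],current_orientation()); move_linear([x,y,100],speed=120); hold(.3)
f0=np.array(current_ft_force()); print("f0",f0,current_ee_pos(),current_t())
z=96.
while z>71:
    move_linear([x,y,z],speed=25); f=np.array(current_ft_force())-f0; print(z,f,current_ee_pos()[2])
    if f[2]>1.5 or np.hypot(*f[:2])>3: break
    z-=1.
hold(.2); print(np.array(current_ft_force())-f0,current_wrist_torque(),current_t())
W=read_camera("wrist"); save(W,"w3")
E
```

```text
45 [251.   296.76]
40 [250.99 289.17]
35 [250.97 282.14]
f0 [-0.21  0.18 -1.35] [ 605.01 -239.08  100.67] 16.5583
96.0 [0.27 0.28 0.02] 95.6535256744107
95.0 [ 0.52 -0.72  0.79] 94.90977123859359
94.0 [-0.09 -0.48  1.3 ] 93.92216994392234
93.0 [ 0.33 -0.04 -0.28] 92.92871043917933
92.0 [-0.82  0.2   0.47] 91.90868082529802
91.0 [0.87 0.35 1.16] 90.90320564275149
90.0 [ 0.22 -0.51  0.52] 89.92809445331257
89.0 [-0.02 -0.13  0.88] 88.91727567197833
88.0 [0.81 0.87 0.36] 87.95569121485124
87.0 [1.24 0.01 0.55] 86.97796945189745
86.0 [0.54 0.43 0.98] 86.0003218389961
85.0 [0.14 0.12 0.12] 84.98490035761102
84.0 [1.44 0.8  1.21] 84.04423043950212
83.0 [0.82 1.26 2.1 ] 83.0655894577619
[1.28 0.98 2.3 ] [ 0.36 -0.31 -0.  ] 20.3167
```

```bash
python3 - <<'E'
from h import *
np.set_printoptions(precision=2,suppress=True)
f0=np.array([-.21,.18,-1.35]); g=current_ee_pos(); x,y,z=604.8,-238.9,83.
def F():
    r=[]
    for _ in range(4): hold(.03); r.append(current_ft_force())
    return np.mean(r,0)-f0
for i in range(8):
    f=F(); print(x,y,z,f,np.array(current_wrist_torque()))
    if np.hypot(*f[:2])>.6: x+=.35*f[0]; y+=.35*f[1]
    elif f[2]<2.0 and z>79: z-=.5
    else: break
    move_linear([x,y,z],speed=20)
W=read_camera("wrist"); save(W,"w3"); print(current_ee_pos(),current_t())
E
```

```text
604.8 -238.9 83.0 [1.13 1.12 1.61] [ 0.36 -0.33 -0.02]
605.194876980317 -238.50652464964833 83.0 [1.06 0.72 1.39] [ 0.17 -0.19 -0.07]
605.5654526248895 -238.25298870021308 83.0 [-0.2   0.23  0.07] [ 0.    0.01 -0.05]
605.5654526248895 -238.25298870021308 82.5 [ 0.35 -0.34  0.35] [ 0.05 -0.03 -0.01]
605.5654526248895 -238.25298870021308 82.0 [ 0.07 -0.14  0.45] [-0.04 -0.03  0.01]
605.5654526248895 -238.25298870021308 81.5 [0.75 0.15 0.06] [-0.   -0.08  0.01]
605.8275642394848 -238.20044726693823 81.5 [0.33 0.08 0.39] [-0.05  0.05  0.02]
605.8275642394848 -238.20044726693823 81.0 [ 0.21 -0.09  0.4 ] [-0.    0.03  0.01]
[ 605.78 -238.2    80.48] 23.4833
```

View pics/w3.png

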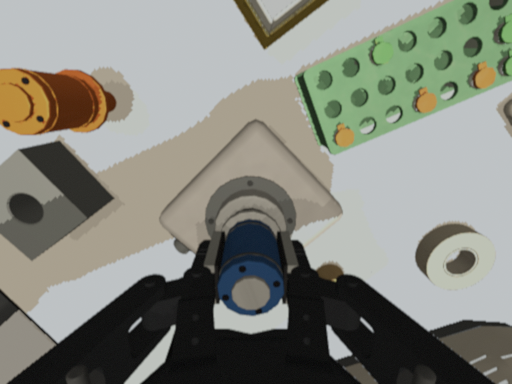

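The shank is in the socket, collar (250,205) just above the rim. Continue down gently, then release.

```bash
python3 - <<'E'
from h import *
np.set_printoptions(precision=2,suppress=True)
f0=np.array([-.21,.18,-1.35]); x,y,z=605.83,-238.2,80.5
def F():
    r=[]
    for _ in range(4): hold(.03); r.append(current_ft_force())
    return np.mean(r,0)-f0
while z>75.5:
    move_linear([x,y,z],speed=20); f=F(); print(z,f,current_wrist_torque(),current_ee_pos()[2])
    if f[2]>2: break
    z-=.5
gripper_to(0.5); print(current_ft_force(),current_finger_gap(),current_t()); hold(.3)
W=read_camera("wrist"); save(W,"w4")
for n in("hub_grip","hub_collar","socket_rim"):
    for r in tip_of(W,n)[:2]: print(n,np.array(r["xy"]),round(r["confidence"],2))
for dz in(122,120,118,114): print(dz,cv2.projectPoints(np.array([[605.5,-238.2,dz]]),np.array(W["rvec"],float),np.array(W["tvec"],float),P(W)[0],None)[0].ravel())
E
```

```text
80.5 [-0.32 -0.37  0.15] [ 0.03  0.04 -0.01] 80.46026565540107
80.0 [-0.36  0.3   0.38] [ 0.04  0.13 -0.  ] 79.99223033886263
79.5 [-0.44  0.31  0.32] [ 0.06  0.16 -0.01] 79.50160204980084
79.0 [-0.08 -0.    1.42] [0.06 0.25 0.01] 78.98687533670285
78.5 [-1.06 -0.1   1.24] [0.1  0.27 0.02] 78.458745446329
78.0 [-1.36  0.35  1.76] [0.13 0.28 0.02] 77.99901822351995
77.5 [-1.67  0.16  2.25] [0.22 0.37 0.07] 77.52168534184479
[-0.86  0.34 -0.18] 0.49781182100681554 26.4417
hub_grip [45.  98.7] 0.78
hub_grip [252.3 261.7] 0.61
hub_collar [246.6 236.4] 0.96
hub_collar [ 76.6 103.4] 0.73
socket_rim [251.3 199.4] 0.37
122 [250.11 296.22]
120 [250.12 293.15]
118 [250.12 290.16]
114 [250.13 284.46]
```

View pics/w4.png

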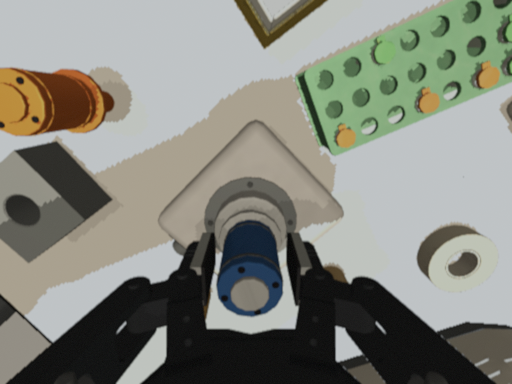

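Hub stands free, upright, boss at (250,294), meaning the collar is about 6.5 mm above the rim. Withdraw and go to hover over the drift.

```bash
python3 - <<'E'
from h import *
np.set_printoptions(precision=2,suppress=True)
q=current_orientation(); o=q
move_linear([605.8,-238.2,200],q); hold(.05)
o=yaw(-45) if np.dot(yaw(-45),q)**2>.5 else yaw(135)
gripper_to(0.6)
move_ptp([480,-290,200],o); move_ptp([480,-290,150],o)
W=read_camera("wrist"); save(W,"w5"); np.savez("pics/d.npz",**{k:np.array(W[k]) for k in("img","mtx","rvec","tvec")})
for n,z in(("drift_grip",90),("drift_face",0)):
    for r in tip_of(W,n)[:2]: print(n,np.array(r["xy"]),round(r["confidence"],2),atz(W,r["xy"],z))
print(current_ft_force(),current_t())
E
```

```text
drift_grip [250.3 180.2] 0.78 [ 496.05 -272.18   90.  ]
drift_grip [373.1 138.2] 0.42 [ 584.51 -313.86   90.  ]
drift_face [249.8 157.9] 0.84 [ 494.51 -272.57    0.  ]
drift_face [249.8 179.9] 0.75 [ 476.44 -290.66    0.  ]
[0.44 0.23 0.22] 29.275
```

View pics/w5.png

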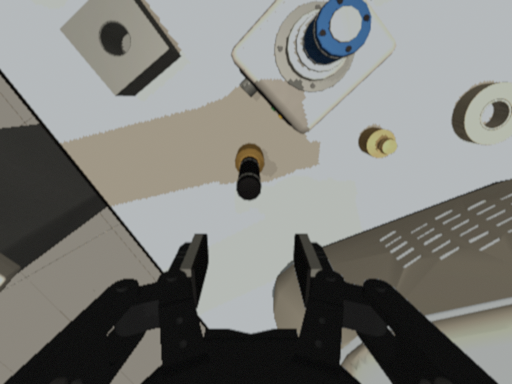

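Drift handle top at (249,187), head at (249,158), hub standing in the socket with boss at (346,25). Grasp the drift and bring it over the hub.

```bash
python3 - <<'E'
from h import *
np.set_printoptions(precision=2,suppress=True)
c=dict(np.load("pics/d.npz")); print("top",atz(c,(249,187),116),"boss",atz(c,(346,25),120.5))
x,y=495.6,-272.4
move_linear([x,y,150]); move_linear([x,y,72],speed=120); print(current_ft_force())
gripper_to(0); hold(.1); e=np.array(current_ee_pos()); print("grasp",e,current_finger_gap()*85,current_grasp_force(),current_ft_force(),current_wrist_torque())
np.save("g.npy",e)
move_linear([x,y,76],speed=40); move_linear([x,y,215]); hold(.3)
print(current_ft_force(),current_wrist_torque(),current_t())
move_ptp([605.6,-238.3,215],current_orientation()); hold(.3)
W=read_camera("wrist"); save(W,"w6"); print(current_ee_pos(),current_ft_force(),current_t())
E
```

```text
top [ 497.55 -269.51  116.  ] boss [ 604.57 -239.29  120.5 ]
[ 0.12  0.26 -0.2 ]
grasp [ 495.78 -272.29   72.86] 16.34153442630515 58.30522835254669 [-1.92  1.56  7.07] [0.33 0.49 0.  ]
[-1.08  0.68 -3.  ] [0.01 0.06 0.02] 32.5167
[ 605.02 -239.05  215.36] [ 0.01  0.76 -1.8 ] 33.4
```

View pics/w6.png

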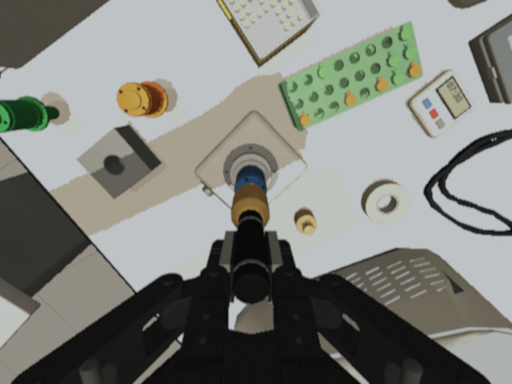

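Drift is held upright, its head (251,205) right above the blue hub (250,178). Press down under force watch.

```bash
cat > press.py <<'E'
from h import *
np.set_printoptions(precision=2,suppress=True)
x,y=605.3,-238.6; g=72.5
def F(n=3):
    r=[]
    for _ in range(n): hold(.02); r.append(current_ft_force())
    return np.mean(r,0)
move_linear([x,y,199],speed=80); hold(.3); f0=F(8); print("f0",f0)
z=197.; log=[]
while z>176:
    move_linear([x,y,z],speed=20); f=F()-f0; a=current_ee_pos()[2]; log.append((z,a,f[2]))
    print("%.2f face %.2f F %.2f lat %.2f collar-rim %.2f"%(z,a-g,f[2],np.hypot(*f[:2]),a-g-54+f[2]/3-60))
    if f[2]>18.5 or np.hypot(*f[:2])>6: break
    z-=1 if f[2]<9 else .5
hold(.1); print(F(6)-f0,current_wrist_torque(),current_t())
E
python3 press.py
```

```text
f0 [-0.21 -0.02 -2.52]
197.00 face 124.40 F 0.55 lat 0.52 collar-rim 10.58
196.00 face 123.45 F 0.38 lat 0.71 collar-rim 9.58
195.00 face 122.45 F 0.70 lat 0.72 collar-rim 8.68
194.00 face 121.56 F 0.52 lat 0.92 collar-rim 7.74
193.00 face 120.65 F 1.59 lat 0.43 collar-rim 7.18
192.00 face 119.72 F 2.56 lat 0.44 collar-rim 6.57
191.00 face 118.73 F 3.70 lat 0.48 collar-rim 5.97
190.00 face 117.74 F 4.61 lat 0.39 collar-rim 5.27
189.00 face 116.75 F 6.14 lat 1.26 collar-rim 4.80
188.00 face 115.70 F 7.19 lat 1.02 collar-rim 4.10
187.00 face 114.84 F 7.89 lat 0.38 collar-rim 3.47
186.00 face 114.10 F 8.64 lat 0.14 collar-rim 2.98
185.00 face 113.34 F 9.99 lat 0.57 collar-rim 2.67
184.50 face 112.98 F 10.56 lat 0.59 collar-rim 2.50
184.00 face 112.56 F 11.79 lat 0.86 collar-rim 2.49
183.50 face 112.17 F 11.37 lat 0.33 collar-rim 1.96
183.00 face 111.82 F 11.53 lat 0.89 collar-rim 1.66
182.50 face 111.46 F 12.68 lat 1.02 collar-rim 1.68
182.00 face 111.01 F 12.77 lat 0.46 collar-rim 1.26
181.50 face 110.60 F 13.71 lat 0.86 collar-rim 1.17
181.00 face 110.23 F 14.19 lat 1.38 collar-rim 0.96
180.50 face 109.91 F 14.92 lat 0.94 collar-rim 0.88
180.00 face 109.46 F 14.63 lat 1.28 collar-rim 0.33
179.50 face 109.06 F 15.24 lat 1.60 collar-rim 0.14
179.00 face 108.77 F 15.85 lat 1.31 collar-rim 0.05
178.50 face 108.31 F 16.00 lat 1.07 collar-rim -0.35
178.00 face 107.97 F 17.41 lat 1.86 collar-rim -0.23
177.50 face 107.68 F 18.46 lat 1.56 collar-rim -0.16
177.00 face 107.35 F 18.75 lat 2.40 collar-rim -0.40
[-1.91  1.01 18.85] [ 0.27  0.65 -0.01] 43.0833
```

```bash
python3 - <<'E'
from h import *
np.set_printoptions(precision=2,suppress=True)
f0=np.array([-.21,-.02,-2.52])
for z in(176.6,176.2):
    move_linear([605.3,-238.6,z],speed=15); hold(.05); print(current_ee_pos()[2]-72.5,np.array(current_ft_force())-f0)
hold(.15); print(np.array(current_ft_force())-f0)
for z in(182,188,194,):   # unload readings: where contact ends tells seated height
    move_linear([605.3,-238.6,z],speed=40); hold(.04);print(current_ee_pos()[2]-72.5,np.array(current_ft_force())[2]-f0[2])
move_linear([605.3,-238.6,215],speed=150); W=read_camera("wrist"); S=read_camera("scene"); print(current_t())
a=cv2.resize(W["img"][120:240,190:310],(400,400),interpolation=cv2.INTER_CUBIC)
b=cv2.resize(S["img"][170:250,230:310],(400,400),interpolation=cv2.INTER_CUBIC)
cv2.imwrite("pics/v.png",cv2.hconcat([a,b])[:,:,::-1])
E
```

```text
107.11201332646402 [-1.94  0.42 19.48]
106.8665217348015 [-1.61  1.01 19.58]
[-2.59  1.12 20.21]
110.42670313502279 10.556781422250287
114.25831735337962 0.909025216047394
121.54550223064479 -0.1535167357533349
45.2417
```

View pics/v.png

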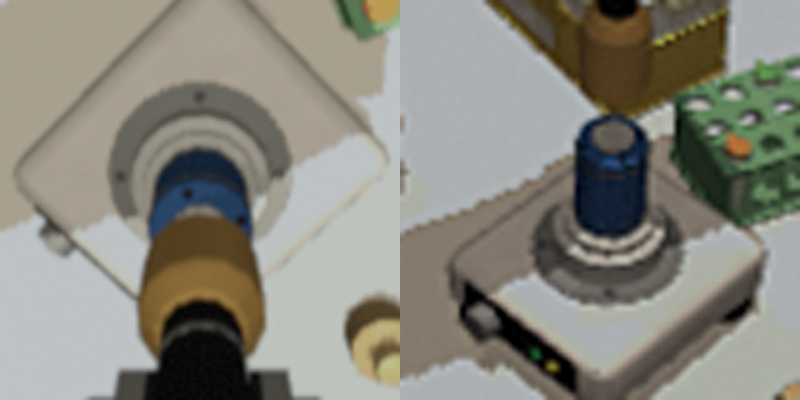

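Image shows the collar sitting on the rim (upright hub), and the unloading data agree (face at 114 mm unloaded = flush). Stand the drift back; its table contact height will show whether it slipped in the grip.

```bash
python3 - <<'E'
from h import *
np.set_printoptions(precision=2,suppress=True)
x,y=495.6,-272.4
move_ptp([x,y,200],current_orientation()); move_linear([x,y,82],speed=120); hold(.3)
f0=np.mean([current_ft_force() for _ in range(1)],0); print(f0)
z=77.
while z>70:
    move_linear([x,y,z],speed=20); hold(.03); f=np.array(current_ft_force())-f0; print(z,current_ee_pos()[2],f,current_wrist_torque())
    if f[2]>2.5: break
    z-=.5
gripper_to(0.5); hold(.3); print(current_ft_force(),current_t())
W=read_camera("wrist"); cv2.imwrite("pics/w7.png",W["img"][:,:,::-1])
E
```

```text
[ 0.64  0.17 -2.79]
77.0 76.7931351720868 [-0.84 -0.56  1.09] [-0.02 -0.01  0.04]
76.5 76.52242104156613 [ 0.06 -0.6   1.32] [-0.01 -0.04 -0.01]
76.0 75.98487885901667 [-0.23 -0.37  0.15] [-0.04 -0.04 -0.04]
75.5 75.47017104480572 [-0.44  0.49  0.45] [ 0.01 -0.02 -0.03]
75.0 74.96983288966172 [-1.14 -0.65 -0.42] [ 0.02 -0.   -0.  ]
74.5 74.44794703106892 [-0.47  0.53  0.46] [-0.02  0.02 -0.03]
74.0 73.97631172266844 [-0.91 -0.67 -0.14] [-0.   -0.01 -0.  ]
73.5 73.48742535026713 [-0.33  0.01  0.51] [0.01 0.01 0.03]
73.0 72.98816696329918 [ 0.16 -0.48  0.9 ] [-0.01 -0.   -0.01]
72.5 72.89671896676587 [-1.46  2.05  6.97] [ 0.14  0.34 -0.02]
[ 0.01  1.19 -0.89] 50.8583
```

View pics/w7.png

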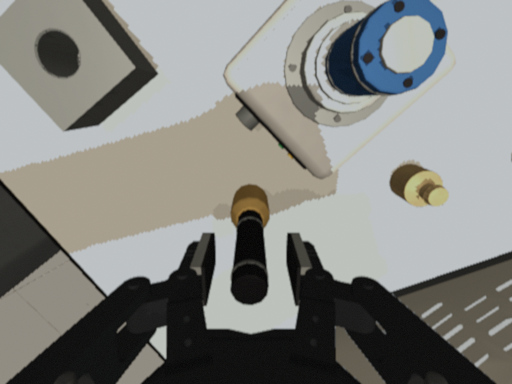

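The drift stands free and upright (head (249,205), top (250,282)) and did not slip in the grip. That puts the hub flush. Withdraw and hand in.

```bash
python3 - <<'E'
from h import *
move_linear([495.6,-272.4,190],speed=120); hold(.2); print(current_ft_force(),current_t())
W=read_camera("wrist")
for n,z in(("drift_face",0),("drift_grip",90)): print([(r["xy"],atz(W,r["xy"],z)) for r in tip_of(W,n)[:1]])
print(sign_off())
E
```

```text
[ 0.33146915  0.18395748 -0.41295178] 52.2333
[([251.5, 166.7], array([ 496.82176371, -271.81522465,    0.        ]))]
[([251.6, 189.3], array([ 496.88589134, -271.66548752,   90.        ]))]
the job is handed in; nothing more can be done
None
```

The job is handed in at about 52 s, with no verdict returned: by my measurements the hub is flush in the socket (about 20 N peak push), the drift stands upright on the worktop where it was, and I touched nothing else.

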